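# Pack the pulse oximeter in the UV case and start it

## Task

Disinfect the pulse oximeter: swing the case's cantilever tray right up and over to its stop, lay the oximeter flat, blue side up, on the floor of the bay underneath, let go of it, and lower the tray fully home again, without spilling the thermometer from the tray. Only then slide the orange child-lock tab fully aside and press the green start button all the way down for half a second, and let it spring back, leaving the tab aside. Do not disturb anything else on the desk.

Things in the scene. Friction and masses are not known exactly. Their poses are not given: they have to be found in the camera images.
- case: White disinfection case, fixed. Origin: centre of the bay, on the desk; own x points to its back, y to its left, z up. The bay, open under the tray: inside own x -60 to 60, y -70 to 70 mm, floor 8 mm high, walls 6 mm thick, 66 mm high; a lamp channel fills y 40 to 70 up to 36 mm high. In front a grey control deck: own x -155 to -79, y -80 to 80, top 45 mm high.
- bay (a point): Middle of the free part of the bay floor (120 mm along the case's x, 110 along y), at case (0, -15, 8) mm; axes as the case.
- lift (a joint): Angle q of the tray's arms, rad: 0 = home over the bay, 1.83 = swung up and over to the stop at the case's left (+y). The tray stays level; every point of it moves from home by dy = 0.120*(cos(2.705-q)+0.906), dz = 0.120*(sin(2.705-q)-0.423) m along the case's y and z (stop: 186 mm left, 41 up). 3 N lifts it. Let go before q = 1.1 it falls home, after that to the stop, and stays.
- tray_handle (a point): Grip point of the tray's handle, 11 mm below its top. The handle is a blue upright fin in the middle of the tray, 50 mm long (case x), 12 mm thick (case y), rising 60 mm above the tray floor. With the tray home it lies at case (0, 0, 120) mm. Axes as the case.
- tray_floor (a point): Middle of the tray's inner floor, under the handle; at case (0, 0, 71) mm when home. The light blue tray is 132 x 150 mm (case x, y) outside, 25 mm deep, walls and floor 3 mm. Its 12 mm wide steel arms, 120 mm long, swing just outside the bay's front and back walls (case |x| 69 to 76 mm). Axes as the case.
- thermometer: White and grey thermometer lying loose on the tray's floor on its right side (case -y), about along the case's x, about 101 x 22 x 13 mm; must stay in the tray. Origin under its middle.
- oximeter: Pulse oximeter to pack: a white (lower half) and blue (upper half) block 62 x 34 x 34 mm (own x, y, z), about 60 g, with a dark display on top; lies flat on the desk. Origin: centre of its underside; grasp across its own y, 34 mm.
- lock_tab (a joint): Slide of the orange child-lock tab, m: 0 = covering the start button, grows as it slides to the case's right (case -y), 0.060 = fully aside at its stop. Stays where left; about 2 N moves it.
- tab_grip (a point): Middle of the tab's grip ridge, which is 34 mm long (case x), 12 mm thick (case y) and 20 mm high (10 mm above and below this point); under it a cover plate 48 x 42 mm (case x, y), its top 10 mm below this point. At tab 0 it is at case (-117, 35, 70) mm. Axes as the case.
- button_top (a point): Centre of the top of the round green start button, 32 mm across, under the tab at case (-117, 35, 55) mm; free from above once the tab is aside.
- start_button (a joint): Travel of the start button, m: 0 = up, 0.005 = fully down; springs back; moves at 1.4 N, fully down at about 5 N.
- mouse: Black computer mouse, 100 x 58 x 32 mm; leave alone. Origin under its centre.
- kit_box: Small magenta test-kit box, 105 x 60 x 42 mm; leave alone. Origin under its centre.
- gel_bottle: Hand-gel bottle, 56 mm across, 135 mm tall, standing; leave alone. Origin under its centre.
- tube_rack: Clear block full of white capped tubes, 80 x 120 x 44 mm; leave alone. Origin under its centre.
- swab_pot: Low round white pot with a blue lid, 50 mm across, 50 mm tall, standing left of the case; leave alone. Origin under its centre.
- pen: Orange and blue pen, 137 x 10 x 9 mm; leave alone. Origin under its middle.
Mind the look-alikes: they are no part of the job. What is shaped like the oximeter but pink or red is not meant. What is meant by the thermometer is not pink, and is the larger of those in its own colour.

How it is judged:
On the way, in this order (a step that is already met when the one before it is completed fails the run):
1. the tray is raised and over at its stop (value of joint lift above 1.7 rad), for 0.2 s.
2. the oximeter lies flat on the bay floor, let go, with the tray still raised (x of oximeter in the frame of bay between -0.05 and 0.05 m and y of oximeter in the frame of bay between -0.045 and 0.045 m and z of oximeter in the frame of bay below 0.008 m and angle between oximeter's own z axis and vertical below 0.2 rad and value of joint lift above 1.5 rad and contact force between oximeter and the fingers below 0.3 N), for 0.2 s.
3. the tray is fully home over the packed oximeter (x of oximeter in the frame of bay between -0.05 and 0.05 m and y of oximeter in the frame of bay between -0.045 and 0.045 m and z of oximeter in the frame of bay below 0.008 m and angle between oximeter's own z axis and vertical below 0.2 rad and value of joint lift below 0.06 rad), for 0.2 s.
4. the child-lock tab is fully aside, the tray still home (value of joint lock_tab above 0.054 m and value of joint lift below 0.06 rad), for 0.2 s.
5. the start button is pressed down for 0.2 s (value of joint start_button above 0.004 m and value of joint lock_tab above 0.05 m and value of joint lift below 0.06 rad), for 0.2 s.
At the end, for the whole second after the job is handed in: The oximeter lies flat (within 0.2 rad), blue side up, on the bay floor and at rest; the tray is home (lift angle under 0.06 rad) with the thermometer still in it; the tab is aside (over 50 mm); the start button has sprung back (under 1 mm) (all of step 3 and value of joint lock_tab above 0.05 m and value of joint start_button below 0.001 m and horizontal distance between thermometer and tray_floor below 0.08 m and z of thermometer in the frame of tray_floor between -0.02 and 0.03 m and linear speed of oximeter below 0.02 m/s); the robot touches nothing.
It fails at once if start button pressed before the tray is home and the tab aside (value of joint start_button above 0.0025 m and (value of joint lock_tab below 0.045 m or value of joint lift above 0.1 rad)).
It fails at once if the thermometer is spilled from the tray (not (horizontal distance between thermometer and tray_floor below 0.08 m and z of thermometer in the frame of tray_floor between -0.02 and 0.03 m)).
It fails at once if a bystander (mouse, kit box, gel bottle, tube rack, pen or swab pot) is shifted by more than 30 mm (distance of any of mouse, kit_box, gel_bottle, tube_rack, pen, swab_pot from where it was at the start of the episode above 0.03 m).
It fails at once if the gel bottle is tipped (angle between gel_bottle's own z axis and vertical above 0.3 rad).
It also fails if it takes over 72 s, if anything falls off the work surface, if the arm or the gripper's body presses on something with over 40 N, if the wrist force passes 120 N, or if a joint passes its speed limit or range.

## Robot

A 6-joint arm with a two-finger parallel gripper is mounted at the origin on the work surface. World frame = base frame: x ahead of the robot, y to its left, z up, the work surface at z = 0. Lengths are in m, angles in rad, forces in N, time in s.
With the tool pointing down it reaches from about 0.35 to 0.975 m from the base axis. Payload 4.9 kg.
Tool frame: the origin (TCP) lies on the front face of the gripper's body, between the roots of the fingers; the fingertips stand ctrl.tip_extent ahead of it and the grasp point (between the pads) lies 54 mm ahead of it (ctrl.tip_extent is the distance from the TCP to the fingertips, in m); z points along the fingers, y is the line along which they close (so a half turn about z gives the same grasp; the last joint's range is limited). The gripper opens to 85 mm and grips with 20 to 120 N. Pads are 22 mm wide; open, the fingers measure 114 mm over their backs; the gripper's body (76 mm by 85 mm) begins 54 mm behind the grasp point. The pads swing forward as they close: fully open they stand 13 mm farther back than shut.
Start: joints at [-1.416, 0.053, 1.613, -0, 1.476, -0.119], TCP at [0.169, -0.602, 0.304] pointing down, gripper open.
Joint ranges: [-3.01, 3.01], [-1.01, 2.22], [0.06, 2.58], [-1.02, 4.17], [0.09, 2.62], [-3.14, 3.14]. Speed limits (rad/s): [2.57, 2.57, 3.14, 3.14, 3.14, 3.14].

## Interface

Orientations are given as a rotation vector (axis times angle).
In Python, from station import ctrl gives the robot as it stands.
- The arm moves only by the tool apply_moves, never from a script. Its argument "rows" is one flat list of numbers, 6 for each row, row after row: the shift along the tool's x, y, z normalised to -1 to 1, where 1 is 0.6 m, then the turn, a rotation vector about the tool's x, y, z normalised to -1 to 1, where 1 is 90 degrees. A call has 1 to 20 rows; each row is the pose to reach, as a shift and turn from the pose commanded when the call began, along the tool's axes at that moment; what a row does not reach only later rows make up. A row lasts 1/10 s, in which the tool goes at most 50 mm and 8.59 degrees, less where a joint would pass 70% of its speed; a pose out of reach is approached as far as the arm can. A call with a number of a shift or a turn outside -1 to 1 is refused whole. A call with a gripper value outside its range is refused whole. "grip" is the opening, from 0 (shut) to 1 (fully open), set as the call begins (left out, the last holds). The fingers move at their own pace and stop on an object; "grip_force" is the grip in N (left out, the last holds). Time passes only in rows, so rows that repeat a pose let the fingers close. It gives the time, the measured TCP pose, the force, the opening and the grip force at its end, in the units of the state.
- ctrl.get_obs(): the state, without advancing time (a new reading comes with each control period).
- ctrl.get_image(name): name is "scene" or "side" or "wrist"; returns (picture, depth): 384x512x3 uint8, blue, green, red; 384x512 float32, m along the optical axis (not along the pixel's ray), 0 where there is no reading.
- ctrl.camera_model(name): a dict with "mtx" (3x3 intrinsics, pixels), "k1" (the pictures are not rectified: a ray, as slopes to the right and down, at radius r is drawn at 1 + k1 r^2 times it, then the intrinsics apply), "R" (3x3) and "t" (3): a world point X has camera coordinates R X + t; the wrist camera has in their place "tool_from_camera" (4x4, takes a point from camera to tool coordinates, whose origin is the TCP and whose axes are the flange's). Camera axes: x right, y down, z forward; pixel columns grow to the right and rows downward; lengths in m; the calibration is good to about 2 mm. A picture is of the moment at which its call begins: read the wrist's pose just before it. camera_model takes no time and is no camera call.
- ctrl.finish_job(): hands the job in; it is judged then, once.
The state is a dict: "t": time; "q": joint angles; "dq": joint speeds; "effort": joint torques, N m; "tool_pos": TCP position; "tool_rot": TCP orientation; "contact_force": force on the tool from outside, world axes, zero at the start; "wrist_torque": the same for the moment, N m; "opening": finger opening in m; "grip_force": force on a finger pad.
Only numpy, scipy, OpenCV 4.12 (cv2) and the standard library are available. Lean on these libraries where they do the work, as an engineer would, in place of code of your own. Each camera call takes 0.05 s, during which the arm holds its last target. There are 200 camera calls.

## Working session

There is one attempt and no reset: what is moved stays moved. The work goes in short steps, Python scripts to look and compute and a tool call to move; the robot and the scene stay as the last step left them, time stands still between calls to the robot, and variables do not carry over. Pictures are saved under pics/ and viewed, at most 11 in all, crops included, and the job is handed in when it is done.

Besides the shell and the picture viewer there is one more tool, called after "Request:" by a JSON object that holds its "api" and its "payload". apply_moves: Moves the arm, as the interface text tells. Its arguments: {"type":"object","properties":{"rows":{"type":"array","items":{"type":"number"}},"grip":{"type":"number"},"grip_force":{"type":"number"}},"required":["rows"]}

```bash
ls; mkdir -p pics; cat > h.py <<'E'
import numpy as np, cv2
from station import ctrl
from scipy.spatial.transform import Rotation as Ro
def snap(n,f):
    o=ctrl.get_obs(); im,d=ctrl.get_image(n); cv2.imwrite(f'pics/{f}.png',im); m=ctrl.camera_model(n)
    if n=='wrist':
        T=np.array(m['tool_from_camera']); W=np.eye(4); W[:3,:3]=Ro.from_rotvec(o['tool_rot']).as_matrix(); W[:3,3]=o['tool_pos']; W=W@T
    else:
        W=np.eye(4); R=np.array(m['R']); W[:3,:3]=R.T; W[:3,3]=-R.T@np.array(m['t'])
    np.savez(f'pics/{f}.npz',im=im,d=d,W=W,K=m['mtx'],k1=m['k1']); return im,d
def cloud(f):
    z=np.load(f'pics/{f}.npz'); K=z['K'];k1=float(z['k1']); d=z['d']
    h,w=d.shape; u,v=np.meshgrid(np.arange(w),np.arange(h))
    x=cv2.undistortPoints(np.stack([u,v],-1).reshape(-1,1,2).astype(float),K,np.array([k1,0,0,0.])).reshape(h,w,2)
    P=np.concatenate([x*d[...,None],d[...,None]],-1)
    X=P@z['W'][:3,:3].T+z['W'][:3,3]; X[d==0]=np.nan
    return X,z['im']
E
python3 - <<'E'
from h import *
o=ctrl.get_obs(); print(o, ctrl.tip_extent)
a,_=snap('scene','s0'); b,_=snap('side','d0')
cv2.imwrite('pics/s0b.png',cv2.resize(a,(800,600),interpolation=cv2.INTER_CUBIC))
cv2.imwrite('pics/d0b.png',cv2.resize(b,(800,600),interpolation=cv2.INTER_CUBIC))
E
```

```text
pics
{'t': 0.0, 'q': array([-1.41602189e+00,  5.33768319e-02,  1.61427761e+00,  2.64832609e-07,
        1.47600647e+00, -1.19015267e-01]), 'dq': array([-0.00025552, -0.00051956,  0.00117431, -0.00043258,  0.00146364,
       -0.00057034]), 'effort': array([ 6.18452559e-04, -3.93681693e+01, -3.70175707e+01, -5.59476621e-05,
        7.15182090e-03,  7.80122036e-06]), 'tool_pos': array([ 0.16890718, -0.60125663,  0.30266027]), 'tool_rot': array([-3.11015298e+00, -4.28443614e-01,  5.76322450e-05]), 'contact_force': array([-0.2508347 ,  0.13706172,  0.89153899]), 'wrist_torque': array([ 0.02446245, -0.00929538, -0.01776796]), 'grip_force': 0.0, 'opening': 0.08545836869574527} 0.0726
```

View pics/s0b.png

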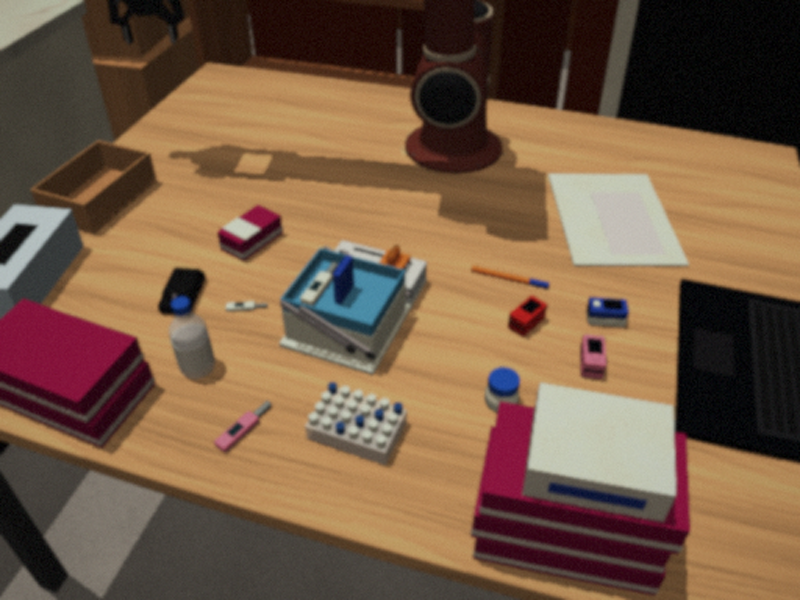

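View pics/d0b.png

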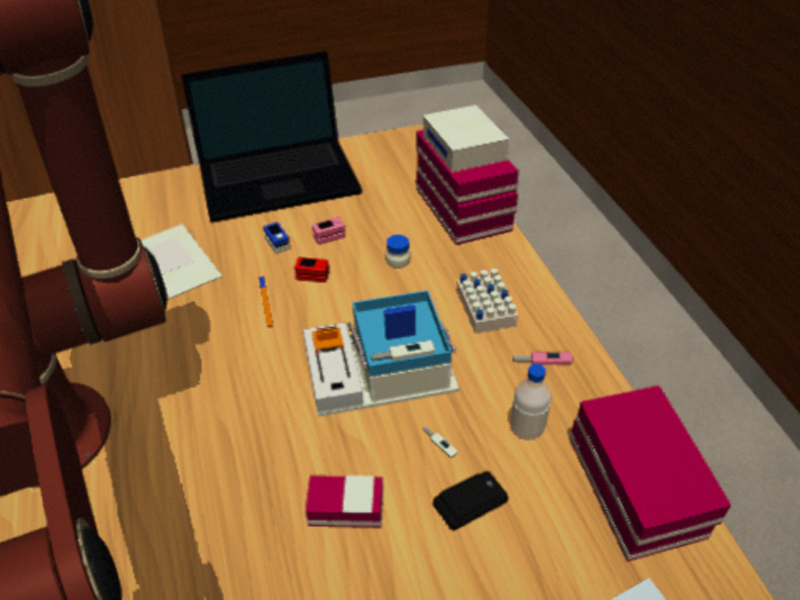

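Candidates for the oximeter (scene view, 800x600): blue/white (608,310), red (528,314), pink (594,355). I choose the blue one. Thermometer candidates: white in the tray (318,287), a small white one on the desk (245,306), pink (243,428). The one in the tray is meant. I'll measure the clouds and take one close crop.

```bash
cat > m.py <<'E'
from h import *
def rect(p):
    r=cv2.minAreaRect((p[:,:2]*1000).astype(np.float32)); return np.round(r[0],1),np.round(r[1],1),round(r[2],1)
for f in ['s0','d0']:
    X,im=cloud(f); hsv=cv2.cvtColor(im,cv2.COLOR_BGR2HSV); H,S,V=[hsv[...,i] for i in range(3)]
    print(f)
    z=X[...,2]
    def show(n,m,k=3):
        m=m.astype(np.uint8); N,L,st,c=cv2.connectedComponentsWithStats(m)
        for i in np.argsort(-st[1:,4])[:k]+1:
            p=X[L==i]; p=p[~np.isnan(p[:,0])]
            if len(p)>25: 
                zz=np.percentile(p[:,2],[5,50,95]).round(3); q=p[p[:,2]>np.percentile(p[:,2],90)-.012]
                print(n,len(p),'px',c[i].round(),'med',np.median(p,0).round(3),'z',zz,'top',*rect(q))
    show('blue',(H>108)&(H<128)&(S>150)&(z>.005)&(z<.25),7)
    show('cyan',(H>90)&(H<=107)&(S>90)&(z>.03)&(z<.2),2)
    show('orange',(H>5)&(H<18)&(S>190)&(z>.05)&(z<.2),2)
E
python3 m.py; python3 - <<'E'
import cv2,numpy as np
a=cv2.imread('pics/s0.png');b=cv2.imread('pics/d0.png')
A=cv2.resize(a[140:260,165:295],None,fx=4,fy=4,interpolation=2)[:480,:400]
B=cv2.resize(b[120:200,150:250],None,fx=4,fy=4,interpolation=2)
C=np.zeros((480,800,3),np.uint8);C[:,:400]=A[:, :400];C[:320,400:]=B
C[320:480,400:800]=cv2.resize(a[185:217,360:440],(400,160),interpolation=2)
cv2.imwrite('pics/c0.png',C)
E
```

```text
s0
blue 247 px [322. 244.] med [0.684 0.241 0.051] z [0.042 0.051 0.053] top [679.9 240.9] [38.4 39.7] 89.2
blue 241 px [219. 178.] med [ 0.607 -0.024  0.114] z [0.083 0.114 0.132] top [600.4 -26.6] [14.4 50.5] 89.8
blue 231 px [382. 317.] med [0.92  0.375 0.176] z [0.171 0.176 0.182] top [920.1 373.5] [ 4.5 94.3] 3.2
blue 168 px [389. 198.] med [0.47  0.373 0.033] z [0.025 0.033 0.037] top [462.  369.7] [30.1 58. ] 9.8
blue 132 px [115. 194.] med [ 0.748 -0.219  0.132] z [0.018 0.132 0.136] top [ 749.4 -217.2] [25.1 23.7] 47.5
cyan 1537 px [231. 190.] med [0.604 0.002 0.072] z [0.069 0.072 0.093] top [602.9  -5. ] [106.  136.4] 85.0
cyan 381 px [199. 176.] med [ 0.572 -0.095  0.077] z [0.069 0.077 0.092] top [593.3 -84.1] [ 41.9 135.2] 80.6
orange 97 px [253. 165.] med [0.487 0.021 0.068] z [0.058 0.068 0.082] top [491.   18.2] [12.  31.5] 67.7
d0
blue 331 px [255. 206.] med [ 0.595 -0.033  0.108] z [0.078 0.108 0.13 ] top [594.9 -30. ] [14.2 46.2] 87.4
blue 120 px [254. 156.] med [0.672 0.23  0.049] z [0.041 0.049 0.052] top [672.5 234.5] [47.3 36.5] 73.4
blue 100 px [176. 150.] med [0.453 0.354 0.032] z [0.024 0.032 0.037] top [454.8 363.1] [30.9 59.5] 13.2
blue 87 px [343. 238.] med [ 0.746 -0.223  0.133] z [0.125 0.133 0.135] top [ 746.5 -219.2] [26.5 20.9] 60.0
blue 36 px [280.  91.] med [0.798 0.36  0.177] z [0.171 0.177 0.182] top [797.4 365. ] [ 4.1 89.4] 2.7
cyan 3806 px [167.  70.] med [0.497 0.735 0.118] z [0.039 0.118 0.192] top [500.7 751.6] [326.3  28.2] 0.2
cyan 1846 px [256. 212.] med [ 0.592 -0.028  0.073] z [0.068 0.073 0.093] top [597.1 -29.5] [155.2 136. ] 85.3
orange 3153 px [467.  32.] med [1.783 0.685 0.117] z [0.057 0.117 0.19 ] top [1782.5  687.4] [ 21.  527.3] 0.1
orange 1539 px [83. 44.] med [0.2   1.076 0.127] z [0.058 0.127 0.192] top [ 208.  1081.1] [210.5  74.7] 18.0
```

View pics/c0.png

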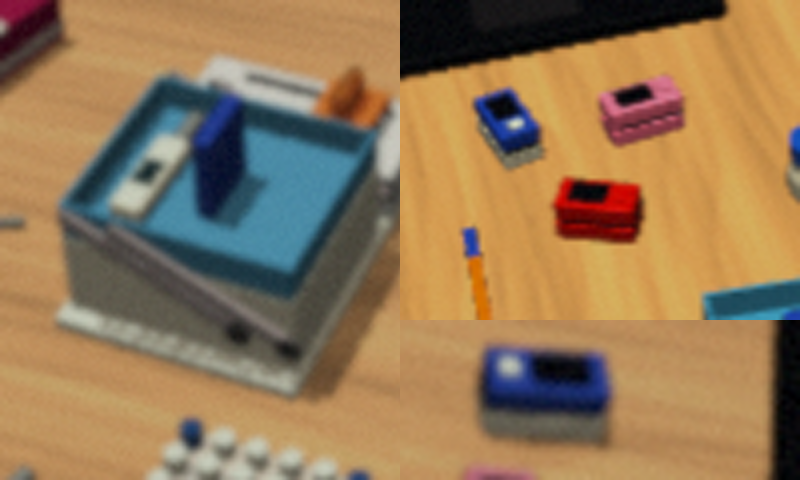

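The crop confirms it: the blue/white oximeter has a dark display, and the white thermometer is in the tray right of the handle. The case yaw is about -4.7° and the handle is near (0.597, -0.028). I'll move above it for a closer look.

Request:
{"api": "apply_moves", "payload": {"rows": [0.945,-0.728,-0.03,0,0,0.227,0.945,-0.728,-0.03,0,0,0.227,0.945,-0.728,-0.03,0,0,0.227,0.945,-0.728,-0.03,0,0,0.227,0.945,-0.728,-0.03,0,0,0.227,0.945,-0.728,-0.03,0,0,0.227,0.945,-0.728,-0.03,0,0,0.227,0.945,-0.728,-0.03,0,0,0.227,0.945,-0.728,-0.03,0,0,0.227,0.945,-0.728,-0.03,0,0,0.227,0.945,-0.728,-0.03,0,0,0.227,0.945,-0.728,-0.03,0,0,0.227,0.945,-0.728,-0.03,0,0,0.227,0.945,-0.728,-0.03,0,0,0.227,0.945,-0.728,-0.03,0,0,0.227,0.945,-0.728,-0.03,0,0,0.227,0.945,-0.728,-0.03,0,0,0.227,0.945,-0.728,-0.03,0,0,0.227,0.945,-0.728,-0.03,0,0,0.227,0.945,-0.728,-0.03,0,0,0.227], "grip": 1}}

```text
t: 2.1
tool_pos: [0.5963, -0.029, 0.322]
tool_rot: [3.139, -0.133, 0.0]
contact_force: [-0.2, -1.2, 0.5]
opening: 0.0855
grip_force: 0.0
```

```bash
cat >> h.py <<'E'
def go(x,y,z,yaw,o=None):
    o=o or ctrl.get_obs(); R=Ro.from_rotvec(o['tool_rot'])
    s=R.inv().apply(np.array([x,y,z])-o['tool_pos'])
    a=np.radians(yaw); Rt=Ro.from_matrix(np.array([[np.cos(a),np.sin(a),0],[np.sin(a),-np.cos(a),0],[0,0,-1]]))
    return (s/.6).round(4),((R.inv()*Rt).as_rotvec()/(np.pi/2)).round(4)
def rect(p):
    r=cv2.minAreaRect((p[:,:2]*1000).astype(np.float32)); return np.round(r[0],1),np.round(r[1],1),round(r[2],1)
def blobs(f,lo,hi,smin,zr,k=3,dz=.012):
    X,im=cloud(f); hsv=cv2.cvtColor(im,cv2.COLOR_BGR2HSV); z=X[...,2]
    m=(hsv[...,0]>=lo)&(hsv[...,0]<=hi)&(hsv[...,1]>smin)&(z>zr[0])&(z<zr[1])
    N,L,st,c=cv2.connectedComponentsWithStats(m.astype(np.uint8))
    for i in np.argsort(-st[1:,4])[:k]+1:
        p=X[L==i]
        if len(p)>25:
            q=p[p[:,2]>np.percentile(p[:,2],90)-dz]; print(lo,len(p),c[i].round(),'z',np.percentile(p[:,2],[5,50,95]).round(3),*rect(q))
E
python3 - <<'E'
from h import *
a,d=snap('wrist','w1'); o=ctrl.get_obs(); print(o['t'],o['tool_pos'],o['tool_rot'],(d==0).mean())
blobs('w1',108,128,150,(.03,.25)); blobs('w1',90,107,90,(.03,.2)); blobs('w1',5,18,190,(.05,.2))
E
```

```text
2.15 [ 0.59640257 -0.02875801  0.3220604 ] [ 3.13873764e+00 -1.32246932e-01  2.90891601e-04] 0.004099527994791667
108 719 [ 38. 124.] z [0.039 0.05  0.051] [674.2 239. ] [43.3 39.7] 84.4
108 625 [263. 183.] z [0.109 0.131 0.132] [597.6 -28.3] [10.4 48.7] 84.9
108 350 [ 14. 280.] z [0.031 0.034 0.036] [458.5 363.2] [32.2 49.6] 10.9
90 14174 [259. 174.] z [0.07  0.071 0.093] [594.6 -27.6] [148.9 134.7] 85.2
90 420 [ 36. 125.] z [0.049 0.05  0.051] [673.6 238.4] [37.2 40.1] 13.8
90 145 [303. 167.] z [0.084 0.085 0.086] [603.8 -72.2] [ 9.  18.4] 87.0
5 483 [236. 262.] z [0.06  0.07  0.081] [484.2  15.8] [12.  33.1] 85.5
5 151 [238. 242.] z [0.051 0.058 0.061] [506.1  12.7] [39.5 10.1] 72.6
```

View pics/w1.png

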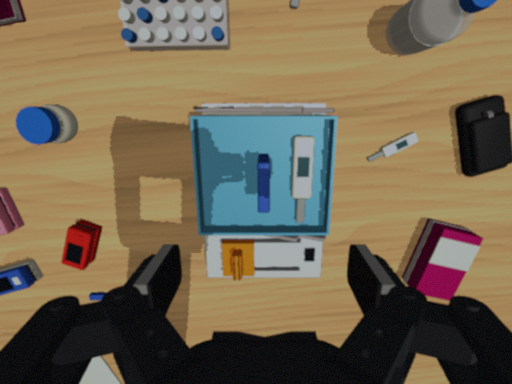

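The view shows the handle at (263,183) directly below, the thermometer at (303,175) and the tab at (236,262). I'll descend and grip the handle.

Request:
{"api": "apply_moves", "payload": {"rows": [0,0,0.05,0,0,0,0,0,0.1,0,0,0,0,0,0.15,0,0,0,0,0,0.19,0,0,0,0,0,0.22,0,0,0,0,0,0.24,0,0,0,0,0,0.247,0,0,0,0,0,0.247,0,0,0]}}

```text
t: 2.95
tool_pos: [0.5967, -0.028, 0.1736]
tool_rot: [-3.139, 0.13, 0.0]
contact_force: [-0.1, 0.4, -1.0]
opening: 0.0858
grip_force: 0.0
```

Request:
{"api": "apply_moves", "payload": {"rows": [0,0,0,0,0,0,0,0,0,0,0,0,0,0,0,0,0,0,0,0,0,0,0,0,0,0,0,0,0,0,0,0,0,0,0,0,0,0,0,0,0,0,0,0,0,0,0,0], "grip": 0, "grip_force": 40}}

```text
t: 3.75
tool_pos: [0.5969, -0.0282, 0.1741]
tool_rot: [3.138, -0.13, 0.001]
contact_force: [-0.2, -3.3, 1.8]
opening: 0.0116
grip_force: 42.0
```

```bash
python3 - <<'E'
from h import *
o=ctrl.get_obs(); print(o['tool_pos'],o['tool_rot'],o['opening'])
N=24
for k in range(1,N+1):
    s=k/N; s=s*s*(3-2*s); q=1.83*s
    dy=.12*(np.cos(2.705-q)+.906);dz=.12*(np.sin(2.705-q)-.423)
    print(k,round(q,2),round(-dy/.6,3),round(-dz/.6,3))
E
```

```text
[ 0.59690831 -0.02823801  0.17412545] [ 3.13812987e+00 -1.30185518e-01  6.01556355e-04] 0.011567102998045274
1 0.01 -0.001 -0.002
2 0.04 -0.003 -0.006
3 0.08 -0.007 -0.014
4 0.14 -0.013 -0.024
5 0.21 -0.021 -0.035
6 0.29 -0.031 -0.048
7 0.38 -0.044 -0.061
8 0.47 -0.059 -0.073
9 0.58 -0.076 -0.085
10 0.69 -0.095 -0.096
11 0.8 -0.116 -0.104
12 0.92 -0.138 -0.111
13 1.03 -0.16 -0.114
14 1.14 -0.183 -0.115
15 1.25 -0.205 -0.114
16 1.36 -0.225 -0.111
17 1.45 -0.244 -0.105
18 1.54 -0.261 -0.099
19 1.62 -0.275 -0.092
20 1.69 -0.287 -0.085
21 1.75 -0.297 -0.079
22 1.79 -0.304 -0.073
23 1.82 -0.308 -0.07
24 1.83 -0.309 -0.069
```

Request:
{"api": "apply_moves", "payload": {"rows": [0,-0.001,-0.002,0,0,0,0,-0.003,-0.006,0,0,0,0,-0.007,-0.014,0,0,0,0,-0.013,-0.024,0,0,0,0,-0.021,-0.035,0,0,0,0,-0.031,-0.048,0,0,0,0,-0.044,-0.061,0,0,0,0,-0.059,-0.073,0,0,0,0,-0.076,-0.085,0,0,0,0,-0.095,-0.096,0,0,0,0,-0.116,-0.104,0,0,0,0,-0.138,-0.111,0,0,0,0,-0.16,-0.114,0,0,0,0,-0.183,-0.115,0,0,0,0,-0.205,-0.114,0,0,0,0,-0.225,-0.111,0,0,0,0,-0.244,-0.105,0,0,0,0,-0.261,-0.099,0,0,0,0,-0.275,-0.092,0,0,0,0,-0.287,-0.085,0,0,0]}}

```text
t: 5.75
tool_pos: [0.6112, 0.1448, 0.2243]
tool_rot: [-3.138, 0.13, -0.001]
contact_force: [3.1, 0.9, 0.9]
opening: 0.0113
grip_force: 41.9
```

Request:
{"api": "apply_moves", "payload": {"rows": [0,-0.01,0.006,0,0,0,0,-0.017,0.012,0,0,0,0,-0.021,0.015,0,0,0,0,-0.022,0.016,0,0,0,0,-0.022,0.016,0,0,0,0,-0.022,0.016,0,0,0]}}

```text
t: 6.35
tool_pos: [0.6122, 0.1569, 0.2153]
tool_rot: [-3.138, 0.13, -0.001]
contact_force: [3.0, 2.1, 2.8]
opening: 0.0114
grip_force: 42.0
```

Request:
{"api": "apply_moves", "payload": {"rows": [0,0,0,0,0,0,0,0,0,0,0,0,0,0,0,0,0,0,0,0,0,0,0,0], "grip": 1}}

```text
t: 6.75
tool_pos: [0.6115, 0.1567, 0.2143]
tool_rot: [3.138, -0.13, -0.003]
contact_force: [-0.7, 0.8, -0.3]
opening: 0.0691
grip_force: 0.0
```

Request:
{"api": "apply_moves", "payload": {"rows": [0,0,-0.05,0,0,0,0,0,-0.1,0,0,0,0,0,-0.15,0,0,0,0,0,-0.18,0,0,0]}}

```text
t: 7.15
tool_pos: [0.6125, 0.1569, 0.326]
tool_rot: [-3.139, 0.13, -0.005]
contact_force: [-0.9, -0.5, 0.7]
opening: 0.0851
grip_force: 0.0
```

```bash
python3 - <<'E'
from h import *
a,d=snap('wrist','w2'); o=ctrl.get_obs(); print(o['t'],o['tool_pos'])
blobs('w2',108,128,150,(.01,.25)); blobs('w2',90,107,90,(.03,.2),1)
print(go(.458,.363,.25,100.9))
E
```

```text
7.2 [0.61338612 0.15704845 0.32902319]
108 841 [264. 195.] z [0.143 0.172 0.173] [613.3 156.9] [10.6 48.6] 85.0
108 253 [185. 119.] z [0.049 0.05  0.051] [681.8 244.2] [24.8 43.1] 33.2
108 198 [120. 278.] z [0.027 0.034 0.036] [466.9 381.6] [15.  44.1] 27.9
90 18115 [259. 182.] z [0.111 0.113 0.134] [611.8 157.1] [150. 132.] 85.3
(array([-0.2874, -0.3205,  0.1301]), array([ 0.0036, -0.0041, -1.1738]))
```

View pics/w2.png

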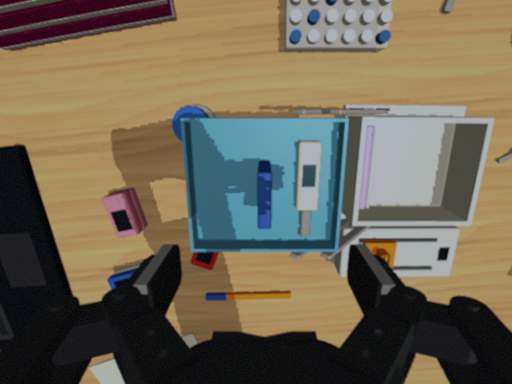

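Tray is at its stop, with the thermometer (310,175) still in it and the bay open. Next is the oximeter.

Request:
{"api": "apply_moves", "payload": {"rows": [-0.287,-0.32,0.03,0,0,-0.587,-0.287,-0.32,0.03,0,0,-0.587,-0.287,-0.32,0.03,0,0,-0.587,-0.287,-0.32,0.03,0,0,-0.587,-0.287,-0.32,0.03,0,0,-0.587,-0.287,-0.32,0.03,0,0,-0.587,-0.287,-0.32,0.03,0,0,-0.587]}}

```text
t: 7.9
tool_pos: [0.4546, 0.3636, 0.3033]
tool_rot: [2.866, 1.286, -0.004]
contact_force: [-0.4, -1.0, 0.4]
opening: 0.0853
grip_force: 0.0
```

Request:
{"api": "apply_moves", "payload": {"rows": [0,0,0.05,0,0,-0.587,0,0,0.05,0,0,-0.587,0,0,0.05,0,0,-0.587,0,0,0.05,0,0,-0.587,0,0,0.05,0,0,-0.587,0,0,0.05,0,0,-0.587,0,0,0.05,0,0,-0.587,0,0,0.05,0,0,-0.587]}}

```text
t: 8.7
tool_pos: [0.4568, 0.3617, 0.2745]
tool_rot: [-2.006, -2.418, 0.001]
contact_force: [-0.2, 0.2, 0.1]
opening: 0.0854
grip_force: 0.0
```

```bash
python3 - <<'E'
from h import *
a,d=snap('wrist','w3'); o=ctrl.get_obs(); print(o['t'],o['tool_pos'],o['tool_rot'],o['q'])
blobs('w3',108,128,120,(.01,.06))
X,im=cloud('w3'); z=X[...,2]; m=(z>.03)&(z<.04)&(np.hypot(X[...,0]-.458,X[...,1]-.363)<.05)
p=X[m];print(len(p),rect(p),go(.458,.363,.074,100.9))
E
```

```text
8.75 [0.45674239 0.36182728 0.27466951] [-2.00546470e+00 -2.41810503e+00  1.02445557e-03] [ 5.42326134e-01 -2.72807643e-02  1.74282310e+00 -1.44048588e-04
  1.42669137e+00  3.56320788e-01]
108 916 [265. 166.] z [0.032 0.034 0.035] [455.6 372.1] [31.9 60.6] 11.8
108 113 [424. 292.] z [0.038 0.048 0.05 ] [678.9 257.3] [ 8.9 28.8] 58.1
1666 (array([454.8, 371.3]), array([34. , 61.9]), 11.5) (array([0.0017, 0.0026, 0.3344]), array([-0.0004,  0.0002, -0.0027]))
```

View pics/w3.png

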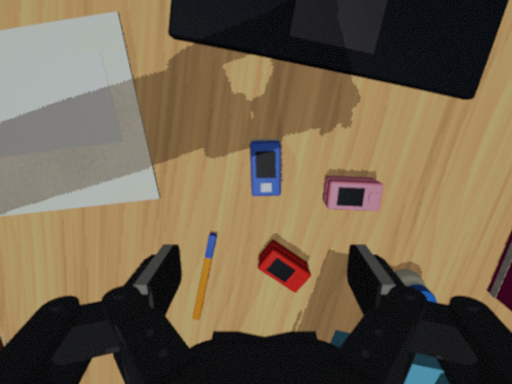

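```bash
python3 -c "
from h import *
print(go(.455,.3715,.076,101.5))"
```

```text
(array([1.650e-02, 3.000e-04, 3.311e-01]), array([-0.0004,  0.0002, -0.0093]))
```

Request:
{"api": "apply_moves", "payload": {"rows": [0.016,0,0.06,0,0,-0.009,0.016,0,0.13,0,0,-0.009,0.016,0,0.2,0,0,-0.009,0.016,0,0.25,0,0,-0.009,0.016,0,0.29,0,0,-0.009,0.016,0,0.32,0,0,-0.009,0.016,0,0.331,0,0,-0.009,0.016,0,0.331,0,0,-0.009], "grip": 0.72}}

```text
t: 9.55
tool_pos: [0.4541, 0.3714, 0.0754]
tool_rot: [-1.984, -2.435, 0.003]
contact_force: [-0.2, 1.2, 0.5]
opening: 0.0616
grip_force: 0.0
```

Request:
{"api": "apply_moves", "payload": {"rows": [0,0,0,0,0,0,0,0,0,0,0,0,0,0,0,0,0,0,0,0,0,0,0,0,0,0,0,0,0,0,0,0,0,0,0,0], "grip": 0, "grip_force": 25}}

```text
t: 10.15
tool_pos: [0.4555, 0.3725, 0.0782]
tool_rot: [1.982, 2.436, 0.004]
contact_force: [0.1, 0.2, 6.4]
opening: 0.0334
grip_force: 25.9
```

Request:
{"api": "apply_moves", "payload": {"rows": [0,0,-0.05,0,0,0,0,0,-0.12,0,0,0,0,0,-0.2,0,0,0,0,0,-0.28,0,0,0,0,0,-0.36,0,0,0,0,0,-0.43,0,0,0,0,0,-0.45,0,0,0]}}

```text
t: 10.85
tool_pos: [0.4556, 0.3727, 0.3531]
tool_rot: [1.981, 2.434, 0.014]
contact_force: [0.2, 0.4, -0.5]
opening: 0.0336
grip_force: 25.3
```

```bash
python3 -c "
from h import *
c=np.radians(-4.8);R=np.array([[np.cos(c),-np.sin(c)],[np.sin(c),np.cos(c)]])
b=np.array([.5967,-.0281])+R@[0,-.015];print(b)
print(go(b[0],b[1],.345,85.2),ctrl.get_obs()['q'])"
```

```text
[ 0.59544483 -0.04304739]
(array([-0.7258,  0.0872,  0.0118]), array([ 0.0054, -0.003 ,  0.1837])) [ 5.59194407e-01 -6.26467170e-02  1.64638879e+00  9.32880197e-05
  1.54819610e+00  3.54459005e-01]
```

Request:
{"api": "apply_moves", "payload": {"rows": [-0.05,0.006,0.005,0,0,0.02,-0.12,0.014,0.012,0,0,0.06,-0.2,0.024,0.012,0,0,0.1,-0.28,0.034,0.012,0,0,0.14,-0.36,0.043,0.012,0,0,0.184,-0.44,0.053,0.012,0,0,0.184,-0.52,0.062,0.012,0,0,0.184,-0.6,0.072,0.012,0,0,0.184,-0.66,0.079,0.012,0,0,0.184,-0.7,0.084,0.012,0,0,0.184,-0.726,0.087,0.012,0,0,0.184,-0.726,0.087,0.012,0,0,0.184,-0.726,0.087,0.012,0,0,0.184]}}

```text
t: 12.15
tool_pos: [0.5938, -0.0433, 0.3384]
tool_rot: [-2.311, -2.125, 0.001]
contact_force: [-0.5, 0.2, -0.3]
opening: 0.0334
grip_force: 25.3
```

```bash
python3 - <<'E'
from h import *
o=ctrl.get_obs();print(o['tool_pos'],o['opening'],go(.5954,-.0430,.0875,85.2))
a,d=snap('wrist','w4')
X,im=cloud('w4'); z=X[...,2]
m=(z>.055)&(z<.08); N,L,st,c=cv2.connectedComponentsWithStats(m.astype(np.uint8)); i=np.argmax(st[1:,4])+1; print(st[i],rect(X[L==i]))
E
```

```text
[ 0.59384731 -0.0432802   0.33842053] 0.03341134192246043 (array([3.000e-04, 3.200e-03, 4.182e-01]), array([-0.001 , -0.0005, -0.0002]))
[ 198   56  127  162 2623] (array([594. ,  -8.9]), array([188.6, 139.5]), 85.1)
```

View pics/w4.png

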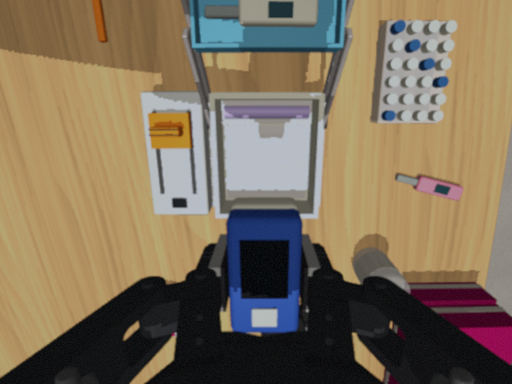

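The bay is clear ahead (px 266,150) and the oximeter is held straight, blue side up. I'll lower it in.

Request:
{"api": "apply_moves", "payload": {"rows": [0,0.003,0.05,0,0,0,0,0.003,0.12,0,0,0,0,0.003,0.18,0,0,0,0,0.003,0.24,0,0,0,0,0.003,0.29,0,0,0,0,0.003,0.33,0,0,0,0,0.003,0.36,0,0,0,0,0.003,0.385,0,0,0,0,0.003,0.4,0,0,0,0,0.003,0.41,0,0,0,0,0.003,0.417,0,0,0,0,0.003,0.417,0,0,0]}}

```text
t: 13.4
tool_pos: [0.5961, -0.0441, 0.0892]
tool_rot: [2.313, 2.126, 0.0]
contact_force: [-0.2, -0.8, -1.1]
opening: 0.0333
grip_force: 25.3
```

Request:
{"api": "apply_moves", "payload": {"rows": [0,0,0,0,0,0,0,0,0,0,0,0,0,0,0,0,0,0,0,0,0,0,0,0,0,0,0,0,0,0], "grip": 0.6}}

```text
t: 13.9
tool_pos: [0.5961, -0.0442, 0.0893]
tool_rot: [2.313, 2.126, 0.0]
contact_force: [0.8, -0.4, 0.7]
opening: 0.0512
grip_force: 0.0
```

Request:
{"api": "apply_moves", "payload": {"rows": [0,0,-0.03,0,0,0,0,0,-0.07,0,0,0,0,0,-0.13,0,0,0,0,0,-0.2,0,0,0,0,0,-0.27,0,0,0,0,0,-0.34,0,0,0,0,0,-0.4,0,0,0,0,0,-0.418,0,0,0]}}

```text
t: 14.7
tool_pos: [0.5973, -0.0444, 0.3459]
tool_rot: [2.308, 2.121, 0.008]
contact_force: [-0.3, 1.0, -0.2]
opening: 0.0512
grip_force: 0.0
```

```bash
python3 - <<'E'
from h import *
a,d=snap('wrist','w5'); o=ctrl.get_obs(); print(o['t'],o['tool_pos'],o['tool_rot'],o['q'])
blobs('w5',108,128,120,(.02,.06))
blobs('w5',108,128,120,(.1,.2))
print(go(.6122,.157,.30,-4.8))
E
```

```text
14.75 [ 0.59729386 -0.04439439  0.34545768] [2.30812403 2.12128503 0.00771285] [-1.98399538e-01 -3.41369201e-02  1.63139080e+00  1.64982737e-05
  1.53599949e+00 -1.14087076e-01]
108 616 [261. 165.] z [0.04  0.042 0.043] [594.7 -44.5] [59.7 30. ] 85.2
(array([ 0.3366, -0.0041,  0.0754]), array([ 0.0046, -0.0037,  0.9997]))
```

View pics/w5.png

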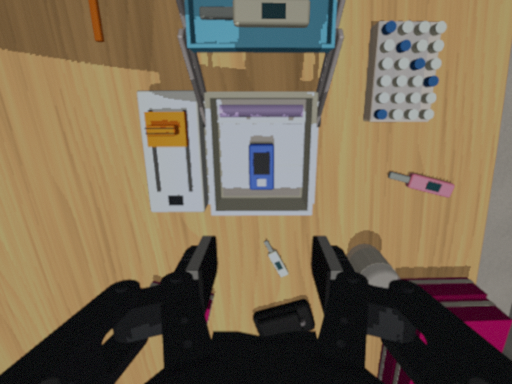

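The oximeter lies flat, blue side up, in the bay at px (261,165), top at z = 42 mm. Back to the tray handle.

Request:
{"api": "apply_moves", "payload": {"rows": [0.337,-0.004,0.075,0.004,-0.003,0.999,0.337,-0.004,0.075,0.004,-0.003,0.999,0.337,-0.004,0.075,0.004,-0.003,0.999,0.337,-0.004,0.075,0.004,-0.003,0.999,0.337,-0.004,0.075,0.004,-0.003,0.999,0.337,-0.004,0.075,0.004,-0.003,0.999,0.337,-0.004,0.075,0.004,-0.003,0.999,0.337,-0.004,0.075,0.004,-0.003,0.999,0.337,-0.004,0.075,0.004,-0.003,0.999,0.337,-0.004,0.075,0.004,-0.003,0.999,0.337,-0.004,0.075,0.004,-0.003,0.999,0.337,-0.004,0.075,0.004,-0.003,0.999,0.337,-0.004,0.075,0.004,-0.003,0.999], "grip": 1}}

```text
t: 16.05
tool_pos: [0.61, 0.1574, 0.2929]
tool_rot: [-3.138, 0.127, 0.015]
contact_force: [0.3, 0.4, 0.9]
opening: 0.0853
grip_force: 0.0
```

```bash
python3 - <<'E'
from h import *
a,d=snap('wrist','w6'); o=ctrl.get_obs(); print(o['t'],o['tool_pos'],o['tool_rot'])
blobs('w6',108,128,120,(.1,.2),1)
blobs('w6',90,107,90,(.1,.2),1)
print(go(.6125,.157,.215,-4.8))
E
```

```text
16.1 [0.61020108 0.15747413 0.29344592] [-3.13802536  0.1273277   0.01414281]
108 1134 [264. 201.] z [0.142 0.172 0.173] [613.1 157.3] [10.6 49.3] 85.0
90 23274 [259. 185.] z [0.111 0.113 0.134] [609.2 155.4] [154.4 137.5] 85.3
(array([0.0051, 0.0006, 0.1307]), array([-0.0004,  0.0058,  0.0017]))
```

Request:
{"api": "apply_moves", "payload": {"rows": [0.005,0,0.04,0,0.006,0.002,0.005,0,0.08,0,0.006,0.002,0.005,0,0.11,0,0.006,0.002,0.005,0,0.125,0,0.006,0.002,0.005,0,0.13,0,0.006,0.002,0.005,0,0.13,0,0.006,0.002]}}

```text
t: 16.7
tool_pos: [0.6132, 0.1574, 0.217]
tool_rot: [-3.138, 0.134, -0.004]
contact_force: [0.5, -1.0, 0.2]
opening: 0.0854
grip_force: 0.0
```

Request:
{"api": "apply_moves", "payload": {"rows": [0,0,0,0,0,0,0,0,0,0,0,0,0,0,0,0,0,0,0,0,0,0,0,0,0,0,0,0,0,0,0,0,0,0,0,0,0,0,0,0,0,0,0,0,0,0,0,0], "grip": 0, "grip_force": 40}}

```text
t: 17.5
tool_pos: [0.6132, 0.157, 0.2172]
tool_rot: [-3.139, 0.135, -0.004]
contact_force: [-1.5, -3.9, 2.4]
opening: 0.0115
grip_force: 42.3
```

Request:
{"api": "apply_moves", "payload": {"rows": [0,0.001,-0.001,0,0,0,0,0.005,-0.004,0,0,0,0,0.012,-0.01,0,0,0,0,0.022,-0.016,0,0,0,0,0.034,-0.023,0,0,0,0,0.048,-0.03,0,0,0,0,0.065,-0.036,0,0,0,0,0.084,-0.042,0,0,0,0,0.104,-0.045,0,0,0,0,0.126,-0.046,0,0,0,0,0.149,-0.045,0,0,0,0,0.171,-0.042,0,0,0,0,0.193,-0.035,0,0,0,0,0.214,-0.027,0,0,0,0,0.233,-0.016,0,0,0,0,0.25,-0.004,0,0,0,0,0.265,0.008,0,0,0,0,0.278,0.021,0,0,0,0,0.288,0.034,0,0,0,0,0.296,0.045,0,0,0]}}

```text
t: 19.5
tool_pos: [0.598, -0.0213, 0.1888]
tool_rot: [3.137, -0.136, 0.005]
contact_force: [3.7, -5.9, 1.7]
opening: 0.0109
grip_force: 42.2
```

Request:
{"api": "apply_moves", "payload": {"rows": [0,0.006,0.01,0,0,0,0,0.01,0.018,0,0,0,0,0.012,0.022,0,0,0,0,0.013,0.025,0,0,0,0,0.013,0.026,0,0,0,0,0.013,0.026,0,0,0]}}

```text
t: 20.1
tool_pos: [0.5976, -0.0283, 0.1757]
tool_rot: [3.138, -0.135, 0.004]
contact_force: [-2.9, -4.7, 12.8]
opening: 0.0114
grip_force: 43.8
```

Request:
{"api": "apply_moves", "payload": {"rows": [0,0,0,0,0,0,0,0,0,0,0,0,0,0,0,0,0,0,0,0,0,0,0,0], "grip": 1}}

```text
t: 20.5
tool_pos: [0.5966, -0.027, 0.1729]
tool_rot: [-3.137, 0.135, -0.0]
contact_force: [0.2, 0.6, 0.2]
opening: 0.0691
grip_force: 0.0
```

Request:
{"api": "apply_moves", "payload": {"rows": [0,0,-0.05,0,0,0,0,0,-0.11,0,0,0,0,0,-0.18,0,0,0,0,0,-0.23,0,0,0,0,0,-0.25,0,0,0]}}

```text
t: 21.0
tool_pos: [0.5979, -0.0274, 0.3282]
tool_rot: [-3.138, 0.135, -0.013]
contact_force: [0.2, 0.8, 0.7]
opening: 0.0851
grip_force: 0.0
```

```bash
python3 - <<'E'
from h import *
a,d=snap('wrist','w7'); o=ctrl.get_obs(); print(o['t'],o['tool_pos'],o['tool_rot'])
blobs('w7',108,128,150,(.07,.25),1); blobs('w7',90,107,90,(.03,.2),1); blobs('w7',5,18,190,(.05,.2),2,.006)
E
```

```text
21.05 [ 0.59804818 -0.02742283  0.32855435] [-3.1384639   0.13450969 -0.01389952]
108 595 [265. 185.] z [0.109 0.131 0.132] [597.4 -27.8] [10.  49.1] 85.3
90 13542 [261. 175.] z [0.07  0.071 0.093] [594.7 -27.6] [148.9 135. ] 85.2
5 419 [238. 262.] z [0.059 0.073 0.081] [484.5  15.7] [11.6 32.7] 86.8
5 134 [239. 243.] z [0.051 0.058 0.061] [505.8  13.4] [38.4  4.2] 87.7
```

View pics/w7.png

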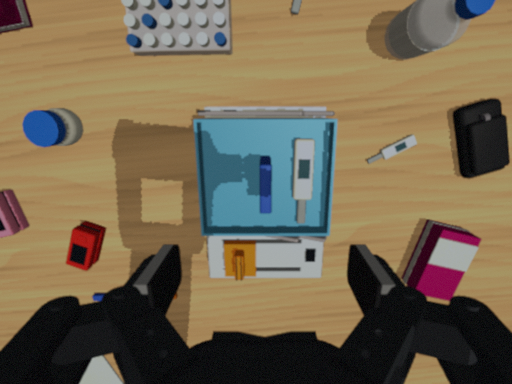

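Tray is home at the same pose as before, with the thermometer (303,175) inside and the tab ridge at (239,264). Next I'll grip the tab ridge.

```bash
python3 -c "
from h import *
print(go(.4838,.016,.141,-4.8))"
```

```text
(array([-0.1987, -0.0556,  0.3109]), array([-0.0004, -0.0056, -0.0012]))
```

Request:
{"api": "apply_moves", "payload": {"rows": [-0.08,-0.02,0,0,-0.005,0,-0.15,-0.04,0.02,0,-0.005,0,-0.199,-0.056,0.08,0,-0.005,0,-0.199,-0.056,0.15,0,-0.005,0,-0.199,-0.056,0.2,0,-0.005,0,-0.199,-0.056,0.25,0,-0.005,0,-0.199,-0.056,0.29,0,-0.005,0,-0.199,-0.056,0.305,0,-0.005,0,-0.199,-0.056,0.311,0,-0.005,0,-0.199,-0.056,0.311,0,-0.005,0], "grip": 0.7}}

```text
t: 22.05
tool_pos: [0.4812, 0.0165, 0.1369]
tool_rot: [-3.137, 0.135, 0.01]
contact_force: [1.1, 0.3, 0.7]
opening: 0.0599
grip_force: 0.0
```

Request:
{"api": "apply_moves", "payload": {"rows": [0,0,0,0,0,0,0,0,0,0,0,0,0,0,0,0,0,0,0,0,0,0,0,0,0,0,0,0,0,0,0,0,0,0,0,0,0,0,0,0,0,0], "grip": 0, "grip_force": 20}}

```text
t: 22.75
tool_pos: [0.4819, 0.0164, 0.1383]
tool_rot: [-3.138, 0.135, 0.006]
contact_force: [-1.7, -0.0, 4.5]
opening: 0.0111
grip_force: 23.2
```

Request:
{"api": "apply_moves", "payload": {"rows": [0,0.008,-0.002,0,0,0,0,0.02,-0.002,0,0,0,0,0.034,-0.002,0,0,0,0,0.048,-0.002,0,0,0,0,0.062,-0.002,0,0,0,0,0.076,-0.002,0,0,0,0,0.088,-0.002,0,0,0,0,0.097,-0.002,0,0,0,0,0.102,-0.002,0,0,0,0,0.103,-0.002,0,0,0,0,0.103,-0.002,0,0,0]}}

```text
t: 23.85
tool_pos: [0.4766, -0.044, 0.1384]
tool_rot: [-3.132, 0.137, 0.004]
contact_force: [6.8, 8.6, -1.6]
opening: 0.0114
grip_force: 22.2
```

Request:
{"api": "apply_moves", "payload": {"rows": [0,0,0,0,0,0,0,0,0,0,0,0,0,0,0,0,0,0], "grip": 0.6}}

```text
t: 24.15
tool_pos: [0.4755, -0.0455, 0.138]
tool_rot: [-3.138, 0.135, 0.011]
contact_force: [-0.6, -0.0, -0.1]
opening: 0.0516
grip_force: 0.0
```

Request:
{"api": "apply_moves", "payload": {"rows": [0,0,-0.05,0,0,0,0,0,-0.11,0,0,0,0,0,-0.18,0,0,0,0,0,-0.25,0,0,0,0,0,-0.28,0,0,0], "grip": 0}}

```text
t: 24.65
tool_pos: [0.4779, -0.0459, 0.3114]
tool_rot: [3.138, -0.135, 0.002]
contact_force: [1.1, -0.3, 1.5]
opening: -0.0001
grip_force: 0.0
```

```bash
python3 - <<'E'
from h import *
a,d=snap('wrist','w8'); o=ctrl.get_obs(); print(o['t'],o['tool_pos'],o['tool_rot'],o['opening'])
blobs('w8',5,18,190,(.05,.2),2,.006); blobs('w8',40,85,100,(.03,.08),2); blobs('w8',90,107,90,(.03,.2),1)
print(go(.483,.0166,.145,-4.8))
E
```

```text
24.7 [ 0.47859307 -0.04608498  0.31329252] [ 3.13747688 -0.13531499  0.00634967] -0.00026218792153828767
5 504 [255. 172.] z [0.059 0.061 0.081] [478.2 -42.5] [11.1 34.2] 85.2
40 616 [211. 173.] z [0.046 0.055 0.056] [481.9  17.8] [32.8 34.3] 62.0
90 17461 [228.  66.] z [0.07  0.071 0.092] [591.4 -27.2] [149. 122.] 85.1
(array([-0.0028, -0.105 ,  0.2804]), array([ 0.0007, -0.0026, -0.0015]))
```

View pics/w8.png

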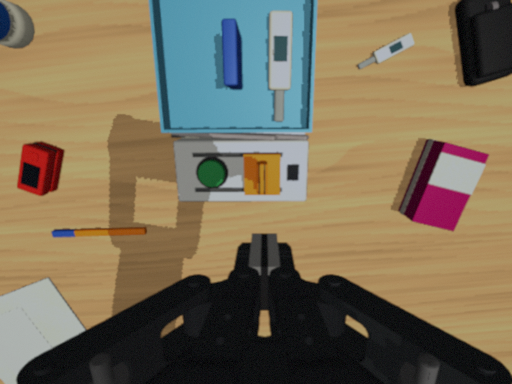

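The tab is aside (263,172) and the green button is free at (211,173). I'll press it with shut fingers.

Request:
{"api": "apply_moves", "payload": {"rows": [-0.003,-0.05,0,0,-0.002,0,-0.003,-0.105,0.02,0,-0.002,0,-0.003,-0.105,0.09,0,-0.002,0,-0.003,-0.105,0.16,0,-0.002,0,-0.003,-0.105,0.22,0,-0.002,0,-0.003,-0.105,0.26,0,-0.002,0,-0.003,-0.105,0.28,0,-0.002,0,-0.003,-0.105,0.282,0,-0.002,0,-0.003,-0.105,0.282,0,-0.002,0], "grip": 0}}

```text
t: 25.6
tool_pos: [0.48, 0.0177, 0.1378]
tool_rot: [-3.137, 0.135, 0.012]
contact_force: [0.3, -0.7, 1.3]
opening: -0.0005
grip_force: 0.0
```

```bash
python3 -c "
from h import *
o=ctrl.get_obs();print(o['tool_pos'],o['tool_rot'],go(.4825,.017,.122,-4.8))"
```

```text
[0.47998661 0.01766405 0.13779848] [-3.13742683  0.1351139   0.01242145] (array([0.0045, 0.0008, 0.0263]), array([-0.0006,  0.0051, -0.0015]))
```

Request:
{"api": "apply_moves", "payload": {"rows": [0.003,0,0.006,0,0,0,0.003,0,0.012,0,0,0,0.003,0,0.018,0,0,0,0.003,0,0.023,0,0,0,0.003,0,0.026,0,0,0,0.003,0,0.026,0,0,0,0.003,0,0.026,0,0,0]}}

```text
t: 26.3
tool_pos: [0.482, 0.0176, 0.1226]
tool_rot: [-3.138, 0.135, 0.011]
contact_force: [-0.5, -0.0, 5.5]
opening: 0.0002
grip_force: 2.7
```

Request:
{"api": "apply_moves", "payload": {"rows": [0,0,0.003,0,0,0,0,0,0.005,0,0,0,0,0,0.005,0,0,0,0,0,0.005,0,0,0,0,0,0.005,0,0,0,0,0,0.005,0,0,0,0,0,0.005,0,0,0]}}

```text
t: 27.0
tool_pos: [0.4823, 0.0176, 0.1223]
tool_rot: [-3.138, 0.134, 0.013]
contact_force: [-9.3, 0.7, 21.8]
opening: 0.0002
grip_force: 11.3
```

Request:
{"api": "apply_moves", "payload": {"rows": [0,0,-0.01,0,0,0,0,0,-0.04,0,0,0,0,0,-0.09,0,0,0,0,0,-0.15,0,0,0,0,0,-0.22,0,0,0,0,0,-0.29,0,0,0,0,0,-0.32,0,0,0,0,0,-0.32,0,0,0]}}

```text
t: 27.8
tool_pos: [0.484, 0.0173, 0.3143]
tool_rot: [-3.138, 0.135, 0.003]
contact_force: [0.5, 0.2, 0.2]
opening: 0.0001
grip_force: 0.0
```

```bash
python3 - <<'E'
from h import *
a,d=snap('wrist','w9'); o=ctrl.get_obs(); print(o['t'],o['tool_pos'],o['contact_force'])
blobs('w9',5,18,190,(.05,.2),1,.006); blobs('w9',40,85,100,(.03,.08),1); blobs('w9',90,107,90,(.03,.2),1); blobs('w9',108,128,150,(.07,.25),1)
E
```

```text
27.85 [0.48313236 0.01736925 0.31140022] [ 0.47225902 -0.70384183 -0.40332311]
5 312 [313. 174.] z [0.059 0.069 0.081] [478.6 -42.3] [11.9 33.5] 84.1
40 599 [265. 172.] z [0.047 0.055 0.056] [482.1  17. ] [33.4 33.1] 41.5
90 17147 [296.  66.] z [0.07  0.071 0.093] [591.5 -27.6] [149.5 120.8] 85.5
108 1170 [305.  54.] z [0.098 0.13  0.132] [596.  -27.3] [11.7 49.5] 85.2
```

View pics/w9.png

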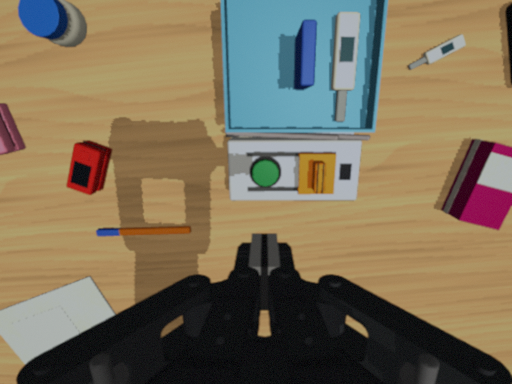

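The button bottomed out (22 N) and sprang back to 55 mm at (265,172). The tab is about 59 mm aside at (318,174), and the tray is home with the thermometer at (345,60). Handing in.

```bash
python3 -c "
from station import ctrl
print(ctrl.finish_job())"
```

```text
the job is handed in; nothing more can be done
None
```

I handed the job in at about 28 s, with no verdict shown. The oximeter is flat, blue side up, in the bay, and the tray is home with the thermometer in it. The tab is about 59 mm aside, and the start button was pressed fully down and sprang back.

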